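# Shut and latch the game organiser's tilt-out bin

### The arm

A 6-joint arm with a two-finger parallel gripper is mounted at the origin on the work surface. World frame = base frame: x ahead of the robot, y to its left, z up, the work surface at z = 0. Lengths are in m, angles in rad, forces in N, time in s.
With the tool pointing down it reaches from about 0.3 to 0.775 m from the base axis. Payload 14.6 kg.
Tool frame: the origin (TCP) lies midway between the tips of the shut fingers; the grasp point (between the pads) lies 19 mm behind it (ctrl.grip_depth is the z of the grasp point in the tool frame, in m); z points along the fingers, y is the line along which they close (so a half turn about z gives the same grasp; the last joint's range is limited). The gripper opens to 94 mm and grips with 3 to 60 N. Pads are 16 mm wide; open, the fingers measure 119 mm over their backs; the gripper's body (75 mm by 177 mm) begins 78 mm behind the grasp point.
Start: joints at [-0.067, 0.3, 1.521, -0, 1.321, -0.067], TCP at [0.55, -0, 0.205] pointing down, gripper open.
Joint ranges: [-3.03, 3.03], [-0.79, 2.21], [0.23, 2.52], [-1.04, 4.18], [0, 3.07], [-2.55, 2.55]. Speed limits (rad/s): [2.22, 2.22, 2.57, 3.14, 3.14, 3.14].

### API

Orientations are given as [roll, pitch, yaw] about the fixed x, y, z axes, in that order (R = Rz(yaw) Ry(pitch) Rx(roll)).
In Python, from station import ctrl gives the robot as it stands. The module is installed in compiled form; this text tells all that it offers.
- The arm moves only by the tool carry_out, never from a script. Its argument "commands" is a list of rows, each a list of 3 entries, a list of its own where there are three numbers: the closure, from 0 (fully open) to 1 (shut), then the shift along the tool's x, y, z in mm, then the turn, a rotation vector about the tool's x, y, z in rad. In form: [[gripper, [tx, ty, tz], [wx, wy, wz]], ...]. A call has 1 to 10 rows; each row shifts and turns the commanded pose from where the row before left it, along the tool's axes as they then stand; what a row does not reach is not made up. A row lasts 1/8 s, in which the tool goes at most 62.5 mm and 10.7 degrees, less where a joint would pass 70% of its speed; a pose out of reach is approached as far as the arm can. A call with a gripper value outside its range is refused whole. The fingers move at their own pace and stop on an object; "squeeze" is the grip in N (left out, the last holds). Time passes only in rows, so rows that do not move let the fingers close. It gives the time, the measured TCP pose, the force, the opening and the grip force at its end, in the units of the state.
- ctrl.get_obs(): the state, without advancing time (a new reading comes with each control period).
- ctrl.camera(name): name is "scene" or "side" or "wrist"; returns a dict with "img" (400x640x3 uint8, blue, green, red), "camera_matrix" (3x3 intrinsics, pixels), "rvec" (rotation vector, rad) and "tvec" (3), from world to camera coordinates, as OpenCV has them. Camera axes: x right, y down, z forward; pixel columns grow to the right and rows downward; lengths in m; the calibration is good to about 2 mm. The wrist camera is an equidistant fisheye: a pixel r from the principal point sees the ray r / f radians off the axis. A picture is of the moment at which its call begins. There is no depth.
- ctrl.hand_in(): hands the job in; it is judged then, once.
Trained networks look in the newest picture that a camera, given by its name, has taken for a name from the list of things; names that differ only in an ending like _2 or _b are one class to them, and where a whole thing is asked for, a point or a joint stands for the part that bears it (a point fixed in the world has none). Each returns a list of dicts, best first, with "score" (0 to 1); they miss things now and then, are a little off and sometimes report something else, mostly with a low value. They report only what shows in the picture. A call takes as long as a camera call.
- ctrl.outline_of(thing, camera): "region" (400x640 bool, what is visible of it).
- ctrl.place_of(thing, camera): "at" ([x, y, z] in m, in world coordinates, good to about 4 mm: a listed point, or the origin of a listed thing).
The state is a dict: "time_s": time; "qpos": joint angles; "joint_vel": joint speeds; "tau": joint torques, N m; "ee_pos": TCP position; "eef_rot": TCP orientation; "force": force on the tool from outside, world axes, zero at the start; "moment": the same for the moment, N m; "grip_width": finger opening in m; "grip_force": force on a finger pad.
Only numpy, scipy, OpenCV 4.12 (cv2) and the standard library are available. Lean on these libraries where they do the work, as an engineer would, in place of code of your own. Each camera call takes 0.05 s, during which the arm holds its last target. There are 200 camera calls.

### The job

Get the game organiser ready to carry: swing its tilt-out front bin fully shut, then lock it with the turnbutton on top, by pressing the winged head down to its stop, turning it until its hooked arm has come right round in front of the bin's tab, and letting the head spring fully back up. Leave the dice, the glass cup, the tea strainer rest and the peg board where they are.

Things in the scene. Friction and masses are not known exactly. Their poses are not given: they have to be found in the camera images.
- organiser: white plastic case fixed to the table, 240 wide (y), 174 deep (x), 100 mm high; lid folded flat behind it. Origin on the table under the middle of the front face; x to the back, y left, z up. A deck 100 mm high covers its front 90 mm; the turnbutton's vertical axis is 50 mm behind the front face, on the middle line, over a fixed round housing (27 mm radius, top at 116 mm).
- bin (a joint): angle of the grey tilt-out front bin about its hinge, which runs along its lower front edge at 8 mm height on the front face: 0 = fully shut (its front panel upright), growing as the top tilts out towards the robot; at most 0.6 rad. A stiff hinge (about 0.14 N m): it stays where it is left.
- bin_tab (a point): middle of the top edge of the bin's pull tab, on its front surface. The tab stands 24 mm wide, 5 mm thick and 15 mm high on the middle of the bin's 240 mm wide, 5 mm thick front panel; it is 114 mm above the table when shut, 106 mm from the hinge.
- latch_turn (a joint): angle of the turnbutton, anticlockwise from above: 0 to 0.43 rad = parked, hooked steel arm pointing back over the deck; 2.42 = end stop, arm straight forward, hook in front of the bin's tab. With the head up a hidden pin locks it, parked (0 to 0.43) or locked (2.3 to 2.42); in between, the pin keeps the head down even when let go.
- latch_press (a joint): travel of the sprung winged head: 0 = fully up, 0.010 m = pressed down to its stop (about 5 N). The turn is free only when it is down by more than about 8 mm.
- latch_head (a point): middle of the top of the winged head, on the turnbutton's axis, 165 mm above the table when up. The wing is a black upright bar 34 mm long (point x, the way the hooked arm points), 14 mm thick (y), 26 mm high, on a thin stem; its underside is 12 mm above the steel hub when up (18 mm radius, top at 127 mm, does not move down).
- latch_hook (a point): lower end of the turnbutton's hook, 57 mm from the axis, 104 mm above the table. Arm 14 mm wide, underside at 117 mm; hook 6 mm thick, inner side 54 mm from the axis. It just passes round the tab when the bin is shut, and strikes it when the bin is not.
- die1: blue plastic die, 16 mm cube, about 10 g; origin at the centre of its underside; a bystander, on the table left of the bin
- die2: blue plastic die, 16 mm cube, about 10 g; origin at the centre of its underside; a bystander, on the table right of the bin
- die3: blue plastic die, 16 mm cube, about 10 g; origin at the centre of its underside; a bystander, on the organiser's deck, left
- die4: blue plastic die, 16 mm cube, about 10 g; origin at the centre of its underside; a bystander, on the organiser's deck, right
- die5: blue plastic die, 16 mm cube, about 10 g; origin at the centre of its underside; a bystander, on the table by the peg board
- cup: empty clear glass cup, 64 mm across the rim, 85 mm high, standing on the table; origin at the centre of its underside; a bystander
- strainer_rest: steel tea strainer rest: a round dish 72 mm across and 30 mm high with a flat handle; origin at the centre of its underside; a bystander
- peg_board: beechwood peg board 120 x 120 x 20 mm with coloured pegs standing 34 mm out of it; origin at the centre of its underside; a bystander

How it is judged:
By the outcome, as a careful person would: the job done as asked, in the order asked, and still so for the second after the job is handed in, with the robot touching nothing.
It also fails if it takes over 61 s, if anything falls off the work surface, if the arm or the gripper's body presses on something with over 40 N, if the wrist force passes 120 N, or if a joint passes its speed limit or range.

## Working session

There is one attempt and no reset: what is moved stays moved. The work goes in short steps, Python scripts to look and compute and a tool call to move; the robot and the scene stay as the last step left them, time stands still between calls to the robot, and variables do not carry over. Pictures are saved under pics/ and viewed, at most 10 in all, crops included, and the job is handed in when it is done.

Besides the shell and the picture viewer there is one more tool, called after "Emit:" in YAML: its name, and indented under it one key for each argument. carry_out: Moves the arm, as the interface text tells. Its arguments: {"type":"object","properties":{"commands":{"type":"array","items":{"type":"array"}},"squeeze":{"type":"number"}},"required":["commands"]}

```bash
mkdir -p pics
cat > h.py <<'E'
from station import ctrl
import numpy as np, cv2
def snap(n,f):
    c=ctrl.camera(n); cv2.imwrite('pics/'+f,c['img']); return c
def proj(c,P):
    return cv2.projectPoints(np.array(P,float).reshape(-1,3),c['rvec'],c['tvec'],c['camera_matrix'],None)[0].reshape(-1,2)
def places(things,cams):
    for t in things:
        for n in cams:
            r=ctrl.place_of(t,n)
            print(t,n,[(round(d['score'],2),np.round(d['at'],4).tolist()) for d in r[:2]])
E
python3 - <<'E'
from h import *
a=snap('scene','s1.png');b=snap('side','d1.png')
places(['organiser','bin_tab','latch_head','latch_hook','die1','die3','cup','strainer_rest','peg_board'],['scene','side'])
o=ctrl.get_obs();print(o['ee_pos'],o['eef_rot'],o['grip_width'],o['force'],o['time_s'],ctrl.grip_depth)
E
```

```text
organiser scene [(0.71, [0.5719, -0.0699, -0.0019])]
organiser side [(0.85, [0.57, -0.0662, 0.0021]), (0.38, [0.5182, -0.2298, -0.0001])]
bin_tab scene [(0.7, [0.5346, -0.0623, 0.1119]), (0.35, [0.6161, -0.0753, 0.1632])]
bin_tab side [(0.88, [0.5364, -0.0605, 0.1108])]
latch_head scene [(0.54, [0.6159, -0.0751, 0.1638]), (0.43, [0.4909, -0.4145, 0.0015])]
latch_head side [(0.59, [0.6137, -0.0757, 0.1636]), (0.55, [0.4167, 0.4173, 0.0017])]
latch_hook scene [(0.67, [0.6705, -0.4308, -0.0002]), (0.55, [0.6627, -0.042, 0.1056])]
latch_hook side [(0.51, [0.663, -0.0368, 0.1053])]
die1 scene [(0.6, [0.616, -0.1675, 0.1009]), (0.55, [0.5274, 0.112, 0.0016])]
die1 side [(0.51, [0.5298, 0.1072, 0.0001]), (0.48, [0.6472, 0.0083, 0.0976])]
die3 scene [(0.6, [0.616, -0.1675, 0.1009]), (0.55, [0.5274, 0.112, 0.0016])]
die3 side [(0.51, [0.5298, 0.1072, 0.0001]), (0.48, [0.6472, 0.0083, 0.0976])]
cup scene [(0.92, [0.4888, -0.4114, -0.0027])]
cup side [(0.84, [0.4844, -0.4191, 0.0031])]
strainer_rest scene [(0.67, [0.6671, -0.4323, -0.0007])]
strainer_rest side [(0.63, [0.6614, -0.4327, 0.0035])]
peg_board scene [(0.97, [0.6233, 0.5263, 0.0004]), (0.34, [0.616, -0.1653, 0.1002])]
peg_board side [(0.59, [0.6235, 0.5225, 0.0016])]
[ 5.49975937e-01 -1.97301589e-05  2.05429564e-01] [-3.14152938e+00  3.08897797e-05  1.57078959e+00] 0.09365152814985307 [ 0.73895062 -0.32281217 -0.00411644] 1.0 -0.0188
```

View pics/s1.png

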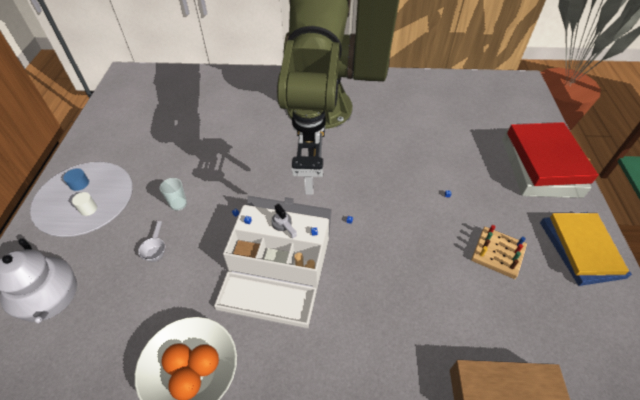

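View pics/d1.png

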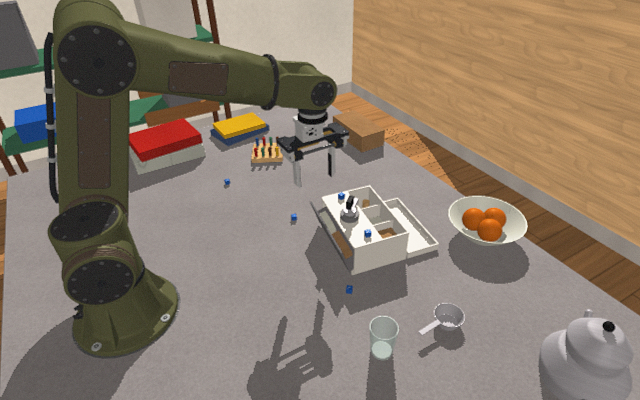

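The scene view shows the organiser at about (280,240), the black wing at (281,212), and the arm pointing back. The side view shows the bin tilted out at about (335,235). Estimates: organiser yaw ≈ -0.17, origin ≈ (0.568, -0.0675), bin ≈ 0.29 rad and latch turn ≈ 0.1, all consistent with the sizes given. I'll push the bin shut with closed fingers.

Emit:
carry_out:
  commands:
    - [1,[-27,-30,0],[0,0,0.085]]
    - [1,[-29,-29,0],[0,0,0.085]]
    - [1,[0,0,40],[0,0,0]]
    - [1,[0,0,40],[0,0,0]]
    - [1,[0,0,35],[0,0,0]]
    - [1,[0,0,0],[0,0,0]]
  squeeze: 20

```text
time_s: 1.75
ee_pos: [0.4875, -0.0533, 0.0888]
eef_rot: [-3.137, -0.0, 1.401]
force: [1.2, -0.6, 1.7]
grip_width: 0.0373
grip_force: 0.0
```

Run:
```python
from h import *
snap('wrist','w1.png')
places(['organiser','bin_tab','latch_head','latch_hook'],['wrist','side'])
```

```text
organiser wrist [(0.74, [0.5678, -0.0661, -0.0014]), (0.74, [0.6582, -0.0315, 0.1051])]
organiser side [(0.85, [0.57, -0.0662, 0.0021]), (0.38, [0.5182, -0.2298, -0.0001])]
bin_tab wrist []
bin_tab side [(0.88, [0.5364, -0.0605, 0.1108])]
latch_head wrist [(0.89, [0.6178, -0.075, 0.1632])]
latch_head side [(0.59, [0.6137, -0.0757, 0.1636]), (0.55, [0.4167, 0.4173, 0.0017])]
latch_hook wrist [(0.6, [0.6579, -0.0327, 0.1032])]
latch_hook side [(0.51, [0.663, -0.0368, 0.1053])]
```

View pics/w1.png

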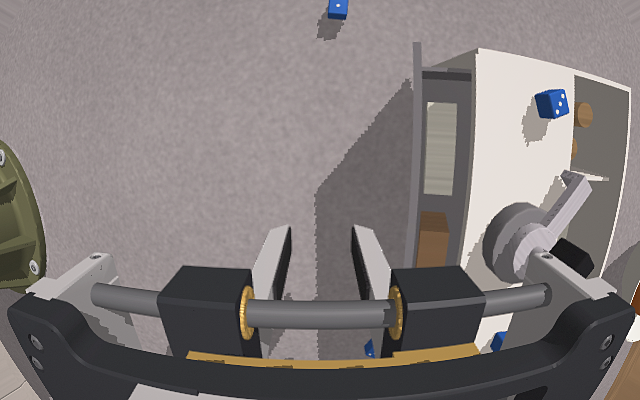

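The wrist view shows the bin's front panel ahead at column ≈415, the fingers at 270–365 still closing, and the hub and arm at (525,240). I'll finish closing and push.

Emit:
carry_out:
  commands:
    - [1,[0,0,0],[0,0,0]]
    - [1,[0,10,0],[0,0,0]]
    - [1,[0,10,0],[0,0,0]]
    - [1,[0,10,0],[0,0,0]]
    - [1,[0,8,0],[0,0,0]]
    - [1,[0,8,0],[0,0,0]]
    - [1,[0,8,0],[0,0,0]]
    - [1,[0,0,0],[0,0,0]]

```text
time_s: 3.2
ee_pos: [0.5423, -0.0627, 0.0903]
eef_rot: [3.141, 0.0, 1.401]
force: [-0.5, 0.4, 0.5]
grip_width: 0.0001
grip_force: 0.0
```

Emit:
carry_out:
  commands:
    - [1,[0,4,0],[0,0,0]]
    - [1,[0,4,0],[0,0,0]]
    - [1,[0,2,0],[0,0,0]]
    - [1,[0,0,0],[0,0,0]]

```text
time_s: 3.7
ee_pos: [0.5518, -0.0643, 0.0904]
eef_rot: [3.141, 0.0, 1.401]
force: [0.4, -0.0, -0.1]
grip_width: 0.0003
grip_force: 0.0
```

Run:
```python
from h import *
snap('wrist','w2.png')
```

```text
(no output)
```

View pics/w2.png

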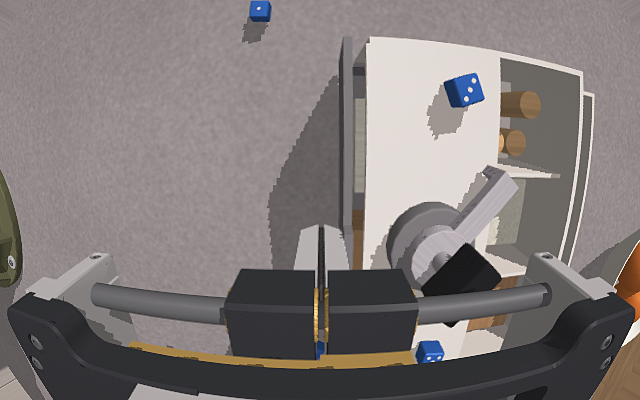

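The bin panel (columns 340–350) is nearly up to the case's front edge (≈362), and the finger is against it. I'll push on until there is resistance.

Emit:
carry_out:
  commands:
    - [1,[0,3,0],[0,0,0]]
    - [1,[0,3,0],[0,0,0]]
    - [1,[0,0,0],[0,0,0]]

```text
time_s: 4.12
ee_pos: [0.5553, -0.0649, 0.0904]
eef_rot: [-3.135, 0.0, 1.401]
force: [-23.3, 4.1, 14.3]
grip_width: 0.0006
grip_force: 11.6
```

Bin stopped (23 N). I'll back off, rise, and go over the head, turning to its wing and opening.

Emit:
carry_out:
  commands:
    - [1,[0,-15,0],[0,0,0]]
    - [1,[0,-15,0],[0,0,0]]
    - [0.5,[0,0,-45],[0,0,0]]
    - [0.5,[0,0,-45],[0,0,0]]
    - [0.5,[0,0,-30],[0,0,0]]
    - [0.5,[0,30,0],[0,0,0]]
    - [0.5,[0,30,0],[0,0,0]]
    - [0.5,[0,0,0],[0,0,0]]

```text
time_s: 5.12
ee_pos: [0.5881, -0.0706, 0.2097]
eef_rot: [-3.141, 0.0, 1.401]
force: [-0.5, 0.4, -0.3]
grip_width: 0.0474
grip_force: 0.0
```

Run:
```python
from h import *
snap('wrist','w3.png')
places(['organiser','bin_tab','latch_head','latch_hook'],['wrist','scene','side'])
```

```text
organiser wrist [(0.87, [0.5655, -0.0665, -0.0033])]
organiser scene [(0.71, [0.5719, -0.0699, -0.0019])]
organiser side [(0.85, [0.57, -0.0662, 0.0021]), (0.38, [0.5182, -0.2298, -0.0001])]
bin_tab wrist [(0.62, [0.5698, -0.0672, 0.1136])]
bin_tab scene [(0.7, [0.5346, -0.0623, 0.1119]), (0.35, [0.6161, -0.0753, 0.1632])]
bin_tab side [(0.88, [0.5364, -0.0605, 0.1108])]
latch_head wrist [(0.61, [0.6197, -0.0709, 0.1606])]
latch_head scene [(0.54, [0.6159, -0.0751, 0.1638]), (0.43, [0.4909, -0.4145, 0.0015])]
latch_head side [(0.59, [0.6137, -0.0757, 0.1636]), (0.55, [0.4167, 0.4173, 0.0017])]
latch_hook wrist [(0.7, [0.6569, -0.0313, 0.1055])]
latch_hook scene [(0.67, [0.6705, -0.4308, -0.0002]), (0.55, [0.6627, -0.042, 0.1056])]
latch_hook side [(0.51, [0.663, -0.0368, 0.1053])]
```

View pics/w3.png

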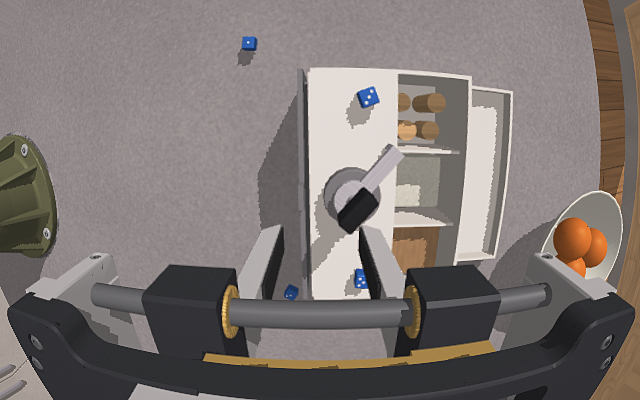

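The view shows the bin shut (panel flush along column 303), the wing at (358,211) and the arm end at (395,152). I'll fit the wing silhouette for an exact pose.

```bash
cat >> h.py <<'E'
from scipy.optimize import minimize
def fproj(c,P):
    return cv2.fisheye.projectPoints(np.array(P,float).reshape(-1,1,3),np.array(c['rvec'],float).reshape(3,1),np.array(c['tvec'],float).reshape(3,1),c['camera_matrix'],np.zeros(4))[0].reshape(-1,2)
def wing(p,dz=0):
    x,y,a=p; u=np.array([np.cos(a),np.sin(a)]); v=np.array([-u[1],u[0]])
    return [[*(np.array([x,y])+s*.017*u+t*.007*v),z-dz] for s in(-1,1) for t in(-1,1) for z in(.139,.165)]
def fit(c,p0,box,dz=0):
    g=c['img'].max(2); m=np.zeros(g.shape,np.uint8); x0,y0,x1,y1=box
    m[y0:y1,x0:x1]=(g[y0:y1,x0:x1]<60)
    n,l,s,_=cv2.connectedComponentsWithStats(m); q=fproj(c,[[p0[0],p0[1],.165-dz]])[0].astype(int)
    k=l[q[1],q[0]]; k=k or 1+np.argmax(s[1:,4]); m=(l==k).astype(np.uint8); S=8
    M=cv2.resize(m[y0:y1,x0:x1],None,fx=S,fy=S,interpolation=cv2.INTER_NEAREST)
    def cost(p):
        h=cv2.convexHull((((fproj(c,wing(p,dz))-[x0,y0]+.5)*S)).astype(np.int32)); d=np.zeros_like(M); cv2.fillConvexPoly(d,h,1)
        return 1-(d&M).sum()/max(1,(d|M).sum())
    r=minimize(cost,p0,method='Nelder-Mead',options=dict(initial_simplex=np.array([p0,np.add(p0,[.006,0,0]),np.add(p0,[0,.006,0]),np.add(p0,[0,0,.15])]),xatol=1e-5,fatol=1e-4))
    return r.x,r.fun,m.sum()
E
python3 - <<'E'
from h import *
c=ctrl.camera('wrist')
print(fproj(c,[[.616,-.075,.165]]),fproj(c,[[.616,-.075,.116]]))
p,f,n=fit(c,[.616,-.075,.7],(325,180,385,242)); print(p,f,n)
im=c['img'].copy()
cv2.polylines(im,[cv2.convexHull(fproj(c,wing(p)).astype(np.int32))],True,(0,0,255),1)
t=np.linspace(0,6.28,60)
cv2.polylines(im,[fproj(c,np.c_[p[0]+.027*np.cos(t),p[1]+.027*np.sin(t),t*0+.116]).astype(np.int32)],True,(0,255,0),1)
cv2.imwrite('pics/w4.png',cv2.resize(im[130:280,280:440],None,fx=4,fy=4))
for k in('scene','side'): ctrl.camera(k)
places(['bin_tab','latch_head','latch_hook'],['scene','side','wrist'])
E
```

```text
[[360.79107919 215.37676108]] [[354.21252531 198.46741158]]
[ 0.61550056 -0.07365833  0.75417056] 0.19193605504123035 1069
bin_tab scene [(0.76, [0.568, -0.0668, 0.1167]), (0.56, [0.6244, 0.5262, 0.0013])]
bin_tab side [(0.93, [0.5685, -0.0644, 0.1175])]
bin_tab wrist [(0.79, [0.5712, -0.0656, 0.1127])]
latch_head scene [(0.65, [0.6604, -0.0377, 0.1028]), (0.55, [0.6146, -0.0757, 0.1641])]
latch_head side [(0.45, [0.6161, -0.073, 0.1649])]
latch_head wrist [(0.74, [0.619, -0.0751, 0.1604])]
latch_hook scene [(0.79, [0.6602, -0.0409, 0.1066]), (0.72, [0.6103, -0.1653, 0.096])]
latch_hook side [(0.76, [0.6612, -0.0393, 0.1038]), (0.18, [0.4859, -0.4136, 0.0033])]
latch_hook wrist [(0.79, [0.6588, -0.0345, 0.1035])]
```

View pics/w4.png

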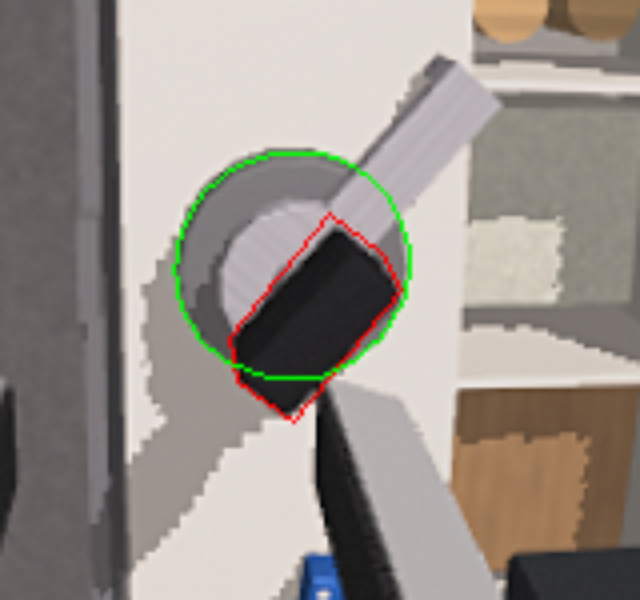

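The fit and housing circle agree: axis ≈ (0.616, -0.074), wing angle ≈ 0.70–0.75. The fingertip slightly contaminated the fit, so I'll go above, align and refine there.

Emit:
carry_out:
  commands:
    - [0.5,[1,28,0],[0,0,0]]
    - [0.5,[0,0,0],[0,0,0.17]]
    - [0.5,[0,0,0],[0,0,0.17]]
    - [0.5,[0,0,0],[0,0,0.17]]
    - [0.5,[0,0,0],[0,0,0.17]]
    - [0.5,[0,0,25],[0,0,0]]
    - [0.5,[0,0,0],[0,0,0]]

```text
time_s: 7.25
ee_pos: [0.6142, -0.074, 0.1839]
eef_rot: [-3.139, 0.002, 0.721]
force: [-0.7, -0.0, -0.0]
grip_width: 0.0468
grip_force: 0.0
```

Run:
```python
from h import *
c=ctrl.camera('wrist'); o=ctrl.get_obs(); print(o['qpos'],o['ee_pos'],o['eef_rot'])
im=c['img'].copy(); p=[.616,-.0742,.72]
cv2.polylines(im,[cv2.convexHull(fproj(c,wing(p)).astype(np.int32))],True,(0,0,255),1)
t=np.linspace(0,6.28,60)
cv2.polylines(im,[fproj(c,np.c_[p[0]+.027*np.cos(t),p[1]+.027*np.sin(t),t*0+.116]).astype(np.int32)],True,(0,255,0),1)
cv2.polylines(im,[fproj(c,np.c_[p[0]+.018*np.cos(t),p[1]+.018*np.sin(t),t*0+.127]).astype(np.int32)],True,(255,0,0),1)
q=fproj(c,[[p[0],p[1],.14]])[0].astype(int); print(q)
y0=max(0,q[1]-90);x0=q[0]-90
cv2.imwrite('pics/w5.png',cv2.resize(im[y0:y0+150,x0:x0+180],None,fx=4,fy=4)); print(x0,y0)
```

```text
[-1.79090643e-01  4.71123519e-01  1.33306968e+00  3.41230490e-05
  1.33864998e+00  6.70640329e-01] [ 0.61474325 -0.07408308  0.18526192] [-3.14059233e+00  7.51179699e-04  7.21057859e-01]
[324 213]
234 123
```

View pics/w5.png

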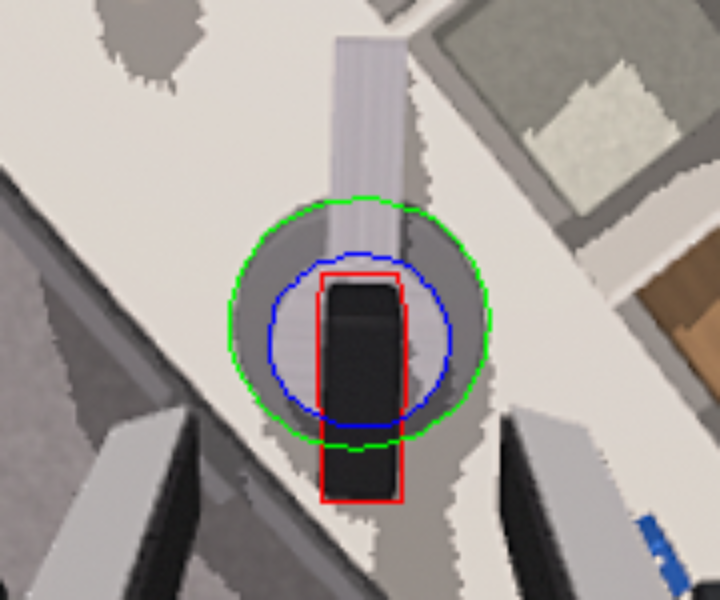

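Model overlay matches the picture well (wing at (324,215), between the fingers). Descending with a 1 mm correction and gripping.

Emit:
carry_out:
  commands:
    - [0.5,[1,1,22],[0,0,0]]
    - [0.5,[0,0,20],[0,0,0]]
    - [1,[0,0,0],[0,0,0]]
    - [1,[0,0,0],[0,0,0]]
    - [1,[0,0,0],[0,0,0]]
    - [1,[0,0,0],[0,0,0]]
    - [1,[0,0,0],[0,0,0]]
    - [1,[0,0,0],[0,0,0]]
  squeeze: 25

```text
time_s: 8.3
ee_pos: [0.6167, -0.0743, 0.1438]
eef_rot: [3.141, -0.001, 0.721]
force: [2.3, -1.5, 1.7]
grip_width: 0.0142
grip_force: 24.9
```

Emit:
carry_out:
  commands:
    - [1,[0,0,5],[0,0,0]]
    - [1,[0,0,5],[0,0,0]]
    - [1,[0,0,1],[0,0,0]]
    - [1,[0,0,0],[0,0,0]]

```text
time_s: 8.8
ee_pos: [0.6168, -0.0743, 0.134]
eef_rot: [3.14, -0.001, 0.721]
force: [-2.3, -0.8, 16.9]
grip_width: 0.0135
grip_force: 25.0
```

At the stop (16.9 N). Start turning anticlockwise.

Emit:
carry_out:
  commands:
    - [1,[0,0,0],[0,0,-0.12]]
    - [1,[0,0,0],[0,0,-0.14]]
    - [1,[0,0,0],[0,0,-0.14]]
    - [1,[0,0,0],[0,0,0]]

```text
time_s: 9.3
ee_pos: [0.6168, -0.0743, 0.134]
eef_rot: [3.14, -0.001, 1.123]
force: [-2.4, -0.6, 17.5]
grip_width: 0.0138
grip_force: 25.0
```

Emit:
carry_out:
  commands:
    - [1,[0,0,0],[0,0,-0.15]]
    - [1,[0,0,0],[0,0,-0.15]]
    - [1,[0,0,0],[0,0,-0.15]]
    - [1,[0,0,0],[0,0,-0.15]]
    - [1,[0,0,0],[0,0,-0.15]]
    - [1,[0,0,0],[0,0,-0.15]]
    - [1,[0,0,0],[0,0,-0.15]]
    - [1,[0,0,0],[0,0,-0.15]]
    - [1,[0,0,0],[0,0,-0.15]]
    - [1,[0,0,0],[0,0,0]]

```text
time_s: 10.55
ee_pos: [0.6166, -0.0743, 0.1339]
eef_rot: [3.141, 0.001, 2.473]
force: [-4.6, -0.2, 17.4]
grip_width: 0.0138
grip_force: 25.0
```

Run:
```python
from h import *
snap('wrist','w6.png'); print(ctrl.get_obs()['moment'])
```

```text
[-0.03494058  0.95788532  0.07808534]
```

View pics/w6.png

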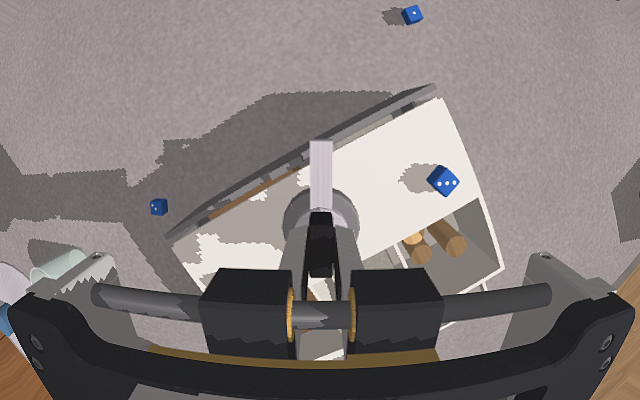

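The arm tip (320,145) is nearing the bin's front edge, with the tab just ahead. Continuing more slowly and watching for contact.

Emit:
carry_out:
  commands:
    - [1,[0,0,0],[0,0,-0.08]]
    - [1,[0,0,0],[0,0,-0.08]]
    - [1,[0,0,0],[0,0,-0.08]]
    - [1,[0,0,0],[0,0,0]]

```text
time_s: 11.1
ee_pos: [0.6166, -0.0743, 0.134]
eef_rot: [3.141, 0.001, 2.712]
force: [-4.2, 0.0, 18.0]
grip_width: 0.0141
grip_force: 25.0
```

Run:
```python
from h import *
print(ctrl.get_obs()['moment'])
```

```text
[-0.0601338   1.04644108 -0.00256461]
```

No contact. Going on to the stop.

Emit:
carry_out:
  commands:
    - [1,[0,0,0],[0,0,-0.08]]
    - [1,[0,0,0],[0,0,-0.08]]
    - [1,[0,0,0],[0,0,-0.07]]
    - [1,[0,0,0],[0,0,-0.04]]
    - [1,[0,0,0],[0,0,0]]

```text
time_s: 11.72
ee_pos: [0.6165, -0.0744, 0.134]
eef_rot: [-3.141, 0.001, 2.981]
force: [-5.1, -0.7, 17.5]
grip_width: 0.014
grip_force: 25.0
```

Run:
```python
from h import *
print(ctrl.get_obs()['moment'],ctrl.get_obs()['eef_rot'])
snap('wrist','w7.png')
```

```text
[-0.09533012  1.04885084 -0.00744379] [-3.14130195e+00  1.26853304e-03  2.98140189e+00]
```

View pics/w7.png

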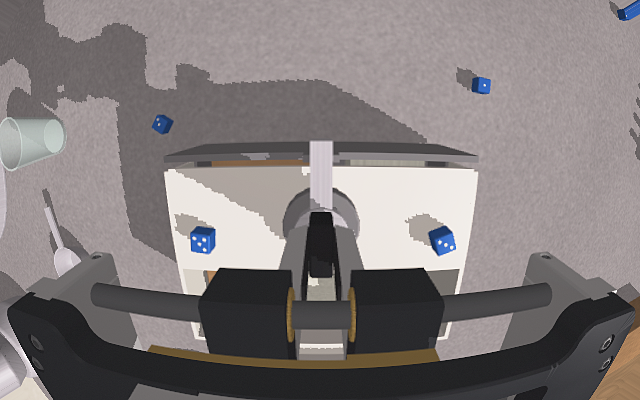

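The arm (320,145–200) points straight forward over the bin panel. I'll nudge on to feel the end stop.

Emit:
carry_out:
  commands:
    - [1,[0,0,0],[0,0,-0.03]]
    - [1,[0,0,0],[0,0,-0.03]]
    - [1,[0,0,0],[0,0,0]]

```text
time_s: 12.15
ee_pos: [0.6166, -0.0744, 0.1339]
eef_rot: [-3.141, 0.001, 3.041]
force: [-4.0, -0.0, 17.6]
grip_width: 0.014
grip_force: 25.7
```

Run:
```python
from h import *
print(ctrl.get_obs()['moment'],ctrl.get_obs()['eef_rot'])
```

```text
[ 0.04027412  0.88688119 -0.55285486] [-3.14148449e+00  1.48722185e-03  3.04054641e+00]
```

End stop felt (−0.55 N m). Relax, let go, and let the head spring up.

Emit:
carry_out:
  commands:
    - [1,[0,0,0],[0,0,0.05]]
    - [1,[0,0,-5],[0,0,0]]
    - [1,[0,0,-4],[0,0,0]]
    - [0.4,[0,0,0],[0,0,0]]
    - [0.4,[0,0,0],[0,0,0]]
    - [0.4,[0,0,0],[0,0,0]]
    - [0.4,[0,0,0],[0,0,0]]
    - [0.4,[0,0,-40],[0,0,0]]
    - [0.4,[0,0,-40],[0,0,0]]
    - [0.4,[0,0,0],[0,0,0]]

```text
time_s: 13.4
ee_pos: [0.6174, -0.0743, 0.2247]
eef_rot: [-3.141, 0.005, 2.991]
force: [-0.1, -0.5, 0.4]
grip_width: 0.0566
grip_force: 0.0
```

Run:
```python
from h import *
w=snap('wrist','w8.png')
for k in('scene','side'): ctrl.camera(k)
places(['bin_tab','latch_head','latch_hook'],['wrist','scene','side'])
im=w['img'].copy()
for dz,col in((0,(0,0,255)),(.01,(0,255,255))):
    cv2.polylines(im,[cv2.convexHull(fproj(w,wing([.6163,-.0743,2.975],dz)).astype(np.int32))],True,col,1)
q=fproj(w,[[.6,-.072,.12]])[0].astype(int); x0=q[0]-90;y0=max(0,q[1]-75)
cv2.imwrite('pics/w9.png',cv2.resize(im[y0:y0+150,x0:x0+180],None,fx=4,fy=4)); print(x0,y0)
```

```text
bin_tab wrist [(0.86, [0.5682, -0.0651, 0.1118])]
bin_tab scene [(0.46, [0.5673, -0.066, 0.1167])]
bin_tab side [(0.91, [0.5675, -0.0648, 0.1157]), (0.43, [0.5181, -0.2316, -0.001])]
latch_head wrist [(0.64, [0.6148, -0.0743, 0.1628])]
latch_head scene [(0.49, [0.6165, -0.0749, 0.1639])]
latch_head side [(0.51, [0.613, -0.0735, 0.1671])]
latch_hook wrist [(0.57, [0.5589, -0.0633, 0.1039])]
latch_hook scene [(0.7, [0.5618, -0.0688, 0.1053]), (0.64, [0.623, 0.525, 0.0009])]
latch_hook side [(0.71, [0.5595, -0.0635, 0.1055])]
230 103
```

View pics/w9.png

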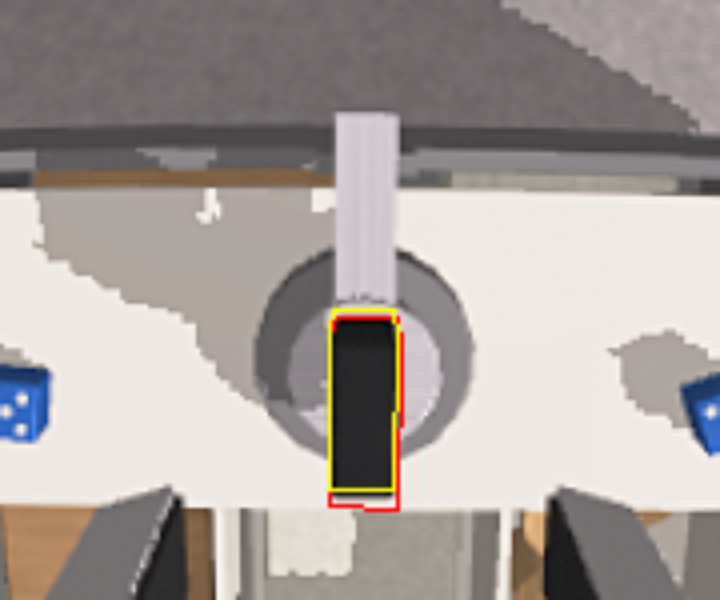

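The wing sits at about (320,205) with the arm straight forward, and the tab is at the front face (0.5677, -0.065, 0.115). This view doesn't settle the head's height, so I'll check it numerically in the side and scene views against the start pictures.

Run:
```python
from h import *
for k,f in(('scene','s1.png'),('side','d1.png')):
    c=ctrl.camera(k)
    for im,a,t in((cv2.imread('pics/'+f),.72,'before'),(c['img'],2.975,'after')):
        q=proj(c,[[.6163,-.0743,.152]])[0].astype(int); S=8;x0,y0=q-14
        g=im.max(2)[y0:y0+28,x0:x0+28]; M=(cv2.resize(g,None,fx=S,fy=S,interpolation=cv2.INTER_LINEAR)<70).astype(np.uint8)
        n,l,s,ce=cv2.connectedComponentsWithStats(M); i=1+np.argmax(s[1:,4])
        r=[]
        for dz in(0,.005,.010):
            h=cv2.convexHull(((proj(c,wing([.6163,-.0743,a],dz))-[x0,y0]+.5)*S).astype(np.int32)); d=np.zeros_like(M); cv2.fillConvexPoly(d,h,1)
            r.append((round(float((d&(l==i)).sum()/(d|(l==i)).sum()),2),np.round(np.argwhere(d).mean(0)[::-1]/S,1).tolist()))
        print(k,t,r,'actual',ce[i]/S,s[i]/S)
# wrist refit, at rest now
w=ctrl.camera('wrist'); print(ctrl.get_obs()['ee_pos'])
for dz in(0,.01): print(dz,fit(w,[.6163,-.0743,2.975],(300,165,340,235),dz))
```

```text
scene before [(0.77, [14.8, 14.8]), (0.67, [14.9, 16.0]), (0.55, [15.1, 17.1])] actual [14.19834807 14.12087017] [  8.75    6.875  10.875  14.875 805.875]
scene after [(0.69, [14.7, 14.8]), (0.61, [14.9, 16.0]), (0.5, [15.0, 17.1])] actual [14.03019486 14.36817529] [ 10.      6.875   8.     14.875 696.   ]
side before [(0.45, [15.2, 15.1]), (0.46, [15.2, 16.5]), (0.46, [15.1, 18.0])] actual [15.61698881 17.44926246] [ 12.375  10.625   6.625  12.    368.625]
side after [(0.59, [15.2, 15.0]), (0.58, [15.2, 16.5]), (0.55, [15.2, 17.9])] actual [15.87620693 16.19017418] [ 10.     11.625  12.      9.25  660.25 ]
[ 0.61636018 -0.07419573  0.22140451]
0 (array([ 0.61512834, -0.07481499,  2.9782687 ]), np.float64(0.15997107951280098), np.uint64(708))
0.01 (array([ 0.61797114, -0.07477182,  2.99460042]), np.float64(0.09019355875030122), np.uint64(708))
```

Scene and networks say the head is up, but the wrist fit is ambiguous. A light touch with shut fingers will settle it (head top at 165 mm if up, 155 mm if down).

Emit:
carry_out:
  commands:
    - [1,[0,0,0],[0,0,0]]
    - [1,[0,0,0],[0,0,0]]
    - [1,[0,0,0],[0,0,0]]
    - [1,[0,0,0],[0,0,0]]
    - [1,[0,0,0],[0,0,0]]
    - [1,[0,0,0],[0,0,0]]
    - [1,[0,0,20],[0,0,0]]
    - [1,[0,0,20],[0,0,0]]
    - [1,[0,0,10],[0,0,0]]
    - [1,[0,0,0],[0,0,0]]
  squeeze: 10

```text
time_s: 15.4
ee_pos: [0.6162, -0.0741, 0.1711]
eef_rot: [3.142, -0.001, 2.991]
force: [-0.2, -0.1, 0.2]
grip_width: 0.0005
grip_force: 0.0
```

Emit:
carry_out:
  commands:
    - [1,[0,0,6],[0,0,0]]
    - [1,[0,0,5],[0,0,0]]
    - [1,[0,0,0],[0,0,0]]
    - [1,[0,0,0],[0,0,0]]

```text
time_s: 15.9
ee_pos: [0.6166, -0.0742, 0.1609]
eef_rot: [-3.142, 0.001, 2.991]
force: [1.3, 0.2, 2.9]
grip_width: 0.0006
grip_force: 1.5
```

The 2.9 N contact at 161 mm shows the head was up. Withdrawing.

Emit:
carry_out:
  commands:
    - [1,[0,0,-20],[0,0,0]]
    - [1,[0,0,-40],[0,0,0]]
    - [1,[0,0,-40],[0,0,0]]
    - [1,[0,0,0],[0,0,0]]
    - [1,[0,0,0],[0,0,0]]

```text
time_s: 16.52
ee_pos: [0.616, -0.0741, 0.2594]
eef_rot: [3.142, -0.002, 2.991]
force: [0.3, -0.3, -0.1]
grip_width: 0.0006
grip_force: 0.0
```

Run:
```python
from h import *
for k in('wrist','scene','side'): ctrl.camera(k)
places(['bin_tab','latch_head','latch_hook'],['wrist','scene','side'])
print(ctrl.hand_in())
```

```text
bin_tab wrist [(0.81, [0.5717, -0.0682, 0.1152])]
bin_tab scene [(0.49, [0.5686, -0.0658, 0.1161])]
bin_tab side [(0.76, [0.5679, -0.0657, 0.116]), (0.67, [0.4858, -0.417, -0.0004])]
latch_head wrist [(0.89, [0.6197, -0.0734, 0.1611])]
latch_head scene [(0.69, [0.6148, -0.076, 0.1616])]
latch_head side [(0.52, [0.6159, -0.0744, 0.1665])]
latch_hook wrist [(0.77, [0.5589, -0.063, 0.1037]), (0.48, [0.4818, -0.4128, -0.0048])]
latch_hook scene [(0.69, [0.5609, -0.0655, 0.1026]), (0.43, [0.6145, -0.1673, 0.0981])]
latch_hook side [(0.83, [0.5602, -0.0624, 0.1042])]
the job is handed in; nothing more can be done
None
```

The job is handed in at about 16.5 s: the bin is shut, the turnbutton is at its end stop with the hook in front of the tab, the head is back up (confirmed by a light touch on its top), and the arm did not go near the other items.

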